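# Stack a tasting bite and bring the knife out over it

## Robot

A 7-joint arm with a two-finger parallel gripper is mounted at the origin on the work surface. World frame = base frame: x ahead of the robot, y to its left, z up, the work surface at z = 0. Lengths are in m, angles in rad, forces in N, time in s.
With the tool pointing down it reaches from about 0.425 to 0.825 m from the base axis. Payload 3.6 kg.
Tool frame: the origin (TCP) lies midway between the tips of the shut fingers; the grasp point (between the pads) lies 19 mm behind it (bot.hold_point_z is the distance from the TCP to the grasp point, in m); z points along the fingers, y is the line along which they close (so a half turn about z gives the same grasp; the last joint's range is limited). The gripper opens to 85 mm and grips with 20 to 120 N. Pads are 22 mm wide; open, the fingers measure 114 mm over their backs; the gripper's body (76 mm by 85 mm) begins 54 mm behind the grasp point. The pads swing forward as they close: fully open they stand 13 mm farther back than shut.
Start: joints at [-1.165, 0.615, -0.013, 1.423, 0.008, 1.103, -0.04], TCP at [0.272, 0.59, 0.231] pointing down, gripper open.
Joint ranges: [-3.12, 3.12], [-0.3, 2.06], [-1.34, 1.32], [0.26, 2.42], [-1.36, 4.5], [0.01, 1.98], [-2.84, 2.84]. Speed limits (rad/s): [2.79, 2.79, 3.14, 3.14, 3.14, 3.14, 3.14].

## Interface

Orientations are given as a unit quaternion [x, y, z, w].
In Python, from station import bot, snapshot, camera_params, finish_job, find_in, outline_of gives the robot as it stands. The module is installed in compiled form; this text tells all that it offers.
- The arm moves only by the shell command python3 -m inch 'ROWS' [FORCE]. ROWS is JSON, a list of rows, each a list of 5 numbers: the shift along the tool's x, y, z in cm, then the turn about the tool's z in rad, then the finger opening in cm, from 0 to 8.54. In form: [[dx, dy, dz, yaw, claw], ...]. A call has exactly 5 rows; each row is the pose to reach, as a shift and turn from the pose commanded when the call began, along the tool's axes at that moment; what a row does not reach only later rows make up. A row lasts 1/8 s, in which the tool goes at most 62.5 mm and 10.7 degrees, less where a joint would pass 70% of its speed; a pose out of reach is approached as far as the arm can. A call with a gripper value outside its range is refused whole. The fingers move at their own pace and stop on an object; FORCE is the grip in N (left out, the last holds). Time passes only in rows, so rows that repeat a pose let the fingers close, or fill a call up. It gives the time, the measured TCP pose, the force, the opening and the grip force at its end, in the units of the state.
- bot.get_state(): the state, without advancing time (a new reading comes with each control period).
- snapshot(name): name is "scene" or "top" or "wrist"; returns (picture, depth): 384x512x3 uint8, blue, green, red; 384x512 float32, m along the optical axis (not along the pixel's ray), 0 where there is no reading.
- camera_params(name): a dict with "fx", "fy", "cx", "cy" (pixels), "k1" (the pictures are not rectified: a ray, as slopes to the right and down, at radius r is drawn at 1 + k1 r^2 times it, then the intrinsics apply), "R" (3x3) and "t" (3): a world point X has camera coordinates R X + t. Camera axes: x right, y down, z forward; pixel columns grow to the right and rows downward; lengths in m; the calibration is good to about 2 mm. A picture is of the moment at which its call begins: read the wrist's pose just before it. camera_params takes no time and is no camera call; for the wrist camera it gives the pose at the moment of the call.
- finish_job(): hands the job in; it is judged then, once.
Trained networks look in the newest picture that a camera, given by its name, has taken for a name from the list of things; names that differ only in an ending like _2 or _b are one class to them, and where a whole thing is asked for, a point or a joint stands for the part that bears it (a point fixed in the world has none). Each returns a list of dicts, best first, with "p" (0 to 1); they miss things now and then, are a little off and sometimes report something else, mostly with a low value. They report only what shows in the picture. A call takes as long as a camera call.
- find_in(camera, label): "bbox" ([left, top, right, bottom] in pixels, round what is visible of it).
- outline_of(camera, label): "pixels" (384x512 bool, what is visible of it) and "bbox" ([left, top, right, bottom] in pixels, round what is visible of it).
The state is a dict: "clock": time; "q": joint angles; "qd": joint speeds; "tau": joint torques, N m; "tool_pos": TCP position; "tool_rot": TCP orientation; "contact_force": force on the tool from outside, world axes, zero at the start; "torque": the same for the moment, N m; "opening": finger opening in m; "gripper_force": force on a finger pad.
Only numpy, scipy, OpenCV 4.12 (cv2) and the standard library are available. Lean on these libraries where they do the work, as an engineer would, in place of code of your own. Each camera call takes 0.05 s, during which the arm holds its last target. There are 200 camera calls.

## Task

Make up the tasting bite: lay the round of bread in the middle of the round marble board, then the smaller round of cheese centred on the bread. Then draw the knife out of its slanting block and finish while still holding it: level, edge down and still, with the middle of its blade over the cheese and a good hand's breadth above it. Leave the marble board and everything else on the counter where it is.

Things in the scene. Friction and masses are not known exactly. Their poses are not given: they have to be found in the camera images.
- bread: Round of bread, brown flat disc 64 mm diameter, 16 mm thick, about 30 g. Lies flat on the wooden prep board (its underside 12 mm above the counter). Origin: centre of underside, z up.
- cheese: Round of cheese, pale flat disc 50 mm diameter, 12 mm thick, about 30 g. Lies flat on the same prep board; which of the two places each disc has varies. Origin: centre of underside, z up.
- prep_board: Fixed rectangular wooden board 140 x 240 mm (x, y), 12 mm thick, on the robot's right. Origin: centre of underside.
- round_board: Loose flat round marble board with no rim, 150 mm diameter, 16 mm thick, about 0.8 kg. Origin: centre of underside, z up.
- knife: Knife, 0.11-0.21 kg. Origin: centre of the handle. x to the tip, z from edge to spine. Black handle x -60 to 55 mm, 20 wide (y), 26 deep (z); steel collar x 55-63, 24 x 48; blade x 63-173, 4 thick, z -15 to 15. Centre of mass about x = 40 mm. At the start the blade is fully in the slot, collar on its mouth, x pointing 50 degrees below level, away from the robot; the handle rises towards the robot.
- blade_mid (a point): Point in the middle of the knife's blade, 118 mm ahead of the knife's origin along its x; axes as the knife's.
- blade_tip (a point): Tip of the knife's blade, 173 mm ahead of the knife's origin along its x.
- block: Fixed wooden knife block on the robot's left, base 160 x 80 mm, 147 high. Origin: centre of underside; x is the level direction in which the slot runs down, the handle rises towards -x. Slot 9 mm wide (y), 36 deep, sloping 50 degrees below level; the knife slides out freely along its own axis and is clear after 110 mm.
- slot_mouth (a point): Centre of the mouth of the block's slot, 40 mm towards -x of the block's origin and 125 mm above the counter.
- honey_jar: Bystander: jar of honey with a brass lid, 60 dia x 85 mm. Origin: underside, standing on the counter.
- tub: Bystander: white plastic tub, open, 80 dia x 80 mm. Origin: underside, standing on the counter.
- bowl: Bystander: white bowl, 120 dia x 45 mm. Origin: underside, standing on the counter.
- jar_lid: Bystander: loose steel jar lid lying flat, a disc not food, 72 dia x 14 mm. Origin: underside, standing on the counter.
- spoon: Bystander: spoon with a wooden handle, lying flat, 160 long mm. Origin: underside, standing on the counter.
- pepper_mill: Bystander: dark wooden pepper mill, 54 dia x 174 mm. Origin: underside, standing on the counter.
- oil_bottle: Bystander: green oil bottle, 64 dia x 210 mm. Origin: underside, standing on the counter.

How it is judged:
On the way, in this order (a step that is already met when the one before it is completed fails the run):
1. the bread lies flat in the middle of the round board, let go (horizontal distance between bread and round_board below 0.018 m and z of bread in the frame of round_board between 0.012 and 0.02 m and angle between bread's own z axis and vertical below 0.12 rad and contact force between the fingers and bread below 0.1 N and linear speed of bread below 0.03 m/s), for 0.2 s.
2. the cheese lies flat on the middle of the bread, let go (all of step 1 and horizontal distance between cheese and bread below 0.012 m and z of cheese in the frame of bread between 0.012 and 0.02 m and angle between cheese's own z axis and vertical below 0.12 rad and contact force between the fingers and cheese below 0.1 N and linear speed of cheese below 0.03 m/s), for 0.2 s.
3. the knife is drawn right out of the block, held in the fingers, the stack standing (all of step 2 and contact force between the fingers and knife above 1 N and contact force between knife and block below 0.1 N and distance between knife and slot_mouth above 0.172 m), for 0.1 s.
At the end, for the whole second after the job is handed in: Bread flat within 18 mm of the board's centre, cheese flat within 12 mm of the bread's, both let go, at rest; knife held still in the fingers, touching nothing else, within 15 degrees of level, edge down, mid-blade within 40 mm of the cheese's centre from above, 115 mm or more over the counter (all of step 2 and contact force between the fingers and knife above 1 N and contact force between knife and block below 0.1 N and contact force between knife and cheese below 0.1 N and contact force between knife and bread below 0.1 N and contact force between knife and round_board below 0.1 N and angle between knife's own z axis and vertical below 0.26 rad and horizontal distance between blade_mid and cheese below 0.04 m and height (world z) of blade_mid above 0.115 m and height (world z) of blade_tip above 0.1 m and linear speed of knife below 0.04 m/s and angular speed of knife below 0.3 rad/s); the arm keeps its last pose, push and grip.
It fails at once if the round board is shifted more than 30 mm (distance of round_board from where it was at the start of the episode above 0.03 m).
It fails at once if a bystander is shifted or upset (more than 30 mm or 30 degrees) (distance of any of honey_jar, tub, bowl, jar_lid, spoon, pepper_mill, oil_bottle from where it was at the start of the episode above 0.03 m or angle between any of honey_jar, tub, bowl, jar_lid, pepper_mill, oil_bottle's own z axis and vertical above 0.5 rad).
It also fails if it takes over 64 s, if anything falls off the work surface, if the arm or the gripper's body presses on something with over 40 N, if the wrist force passes 120 N, or if a joint passes its speed limit or range.

## Working session

There is one attempt and no reset: what is moved stays moved. The work goes in short steps, Python scripts to look and compute and a shell command to move; the robot and the scene stay as the last step left them, time stands still between calls to the robot, and variables do not carry over. Pictures are saved under pics/ and viewed, at most 10 in all, crops included, and the job is handed in when it is done.

```bash
mkdir -p pics
cat > h.py <<'E'
import numpy as np, cv2
from station import bot, snapshot, camera_params, find_in, outline_of
def rays(c,u,v):
    x=(np.asarray(u,float)-c['cx'])/c['fx']; y=(np.asarray(v,float)-c['cy'])/c['fy']
    X,Y=x.copy(),y.copy()
    for _ in range(20):
        f=1+c['k1']*(X*X+Y*Y); X,Y=x/f,y/f
    return np.stack([X,Y,np.ones_like(X)],-1)
def cloud(c,d,m):
    """world points of mask m from depth"""
    v,u=np.nonzero(m&(d>0)); z=d[v,u]
    return (rays(c,u,v)*z[:,None]-np.array(c['t']))@np.array(c['R'])
def at_z(c,u,v,z):
    """world points of pixels on plane height z"""
    R=np.array(c['R']); o=-R.T@np.array(c['t']); w=rays(c,u,v)@R
    return o+w*((z-o[2])/w[...,2])[...,None]
def circ(p):
    (x,y),r=cv2.minEnclosingCircle(p[:,:2].astype(np.float32)); return np.round([x,y,r],4)
E
python3 - <<'E'
from h import *
s=bot.get_state(); print(s['tool_pos'],s['tool_rot'],s['opening'],bot.hold_point_z)
for cam in ['scene','top']:
    im,d=snapshot(cam); c=camera_params(cam); cv2.imwrite(f'pics/{cam}0.png',im)
    print(cam, -np.array(c['R']).T@np.array(c['t']))
    for n in ['bread','cheese','round_board','prep_board','block','knife','honey_jar','tub','bowl','jar_lid','spoon','pepper_mill','oil_bottle']:
        o=outline_of(cam,n)
        if not o: print(n,'-'); continue
        for k in o[:2]:
            if k['p']<.3: continue
            p=cloud(c,d,k['pixels']); 
            if len(p)<20: continue
            q=np.percentile(p,[3,50,97],axis=0); print(n,round(k['p'],2),[int(b) for b in k['bbox']],len(p),np.round(q,3).tolist())
E
```

```text
[0.27169122 0.5896589  0.23013252] [ 2.14173239e-01  9.76794851e-01 -1.25382102e-03 -2.66750364e-04] 0.08550844274128416 0.0187
scene [ 1.51989861 -0.53260132  1.08312518]
bread 0.48 [140, 238, 163, 258] 271 [[0.532, -0.256, 0.016], [0.566, -0.231, 0.028], [0.588, -0.204, 0.032]]
cheese 0.59 [98, 242, 115, 258] 187 [[0.474, -0.376, 0.012], [0.501, -0.356, 0.024], [0.522, -0.333, 0.028]]
cheese 0.38 [271, 163, 316, 214] 1371 [[0.548, 0.254, 0.005], [0.614, 0.282, 0.061], [0.671, 0.333, 0.139]]
round_board 0.77 [231, 211, 276, 244] 1178 [[0.581, 0.025, 0.007], [0.646, 0.091, 0.015], [0.708, 0.159, 0.02]]
prep_board 0.94 [87, 229, 171, 283] 2223 [[0.455, -0.413, 0.005], [0.536, -0.307, 0.012], [0.604, -0.187, 0.016]]
block 0.71 [272, 163, 316, 217] 1443 [[0.541, 0.256, 0.003], [0.613, 0.282, 0.061], [0.671, 0.336, 0.14]]
knife 0.87 [267, 138, 293, 167] 296 [[0.486, 0.26, 0.127], [0.524, 0.275, 0.174], [0.569, 0.291, 0.219]]
honey_jar 0.85 [289, 227, 308, 251] 397 [[0.757, 0.127, 0.0], [0.802, 0.146, 0.078], [0.854, 0.182, 0.098]]
honey_jar 0.33 [199, 252, 228, 291] 739 [[0.728, -0.157, 
[... 2211 characters left out ...]
], [0.772, -0.125, 0.044], [0.795, -0.084, 0.081]]
bowl 0.66 [359, 120, 393, 156] 1085 [[0.681, -0.332, 0.002], [0.737, -0.288, 0.02], [0.783, -0.23, 0.046]]
jar_lid 0.96 [291, 227, 314, 249] 385 [[0.39, -0.077, 0.009], [0.417, -0.047, 0.014], [0.448, -0.018, 0.017]]
spoon 0.6 [231, 232, 278, 249] 315 [[0.387, 0.032, 0.001], [0.413, 0.142, 0.011], [0.427, 0.172, 0.021]]
pepper_mill 0.59 [84, 209, 117, 225] 536 [[0.461, 0.526, 0.002], [0.48, 0.536, 0.118], [0.504, 0.58, 0.173]]
oil_bottle 0.57 [83, 161, 126, 187] 791 [[0.57, 0.504, 0.013], [0.593, 0.52, 0.133], [0.622, 0.546, 0.211]]
oil_bottle 0.48 [171, 156, 209, 209] 1060 [[0.524, 0.253, 0.006], [0.586, 0.283, 0.081], [0.661, 0.33, 0.145]]
```

View pics/scene0.png

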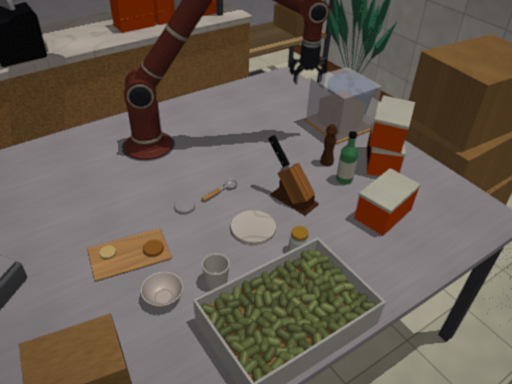

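View pics/top0.png

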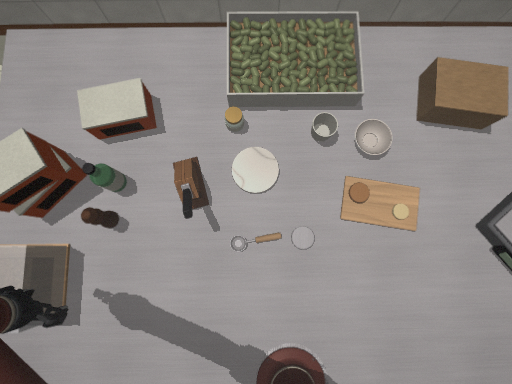

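The scene and top views agree. The bread is at top pixel (360,192), the cheese at (401,212), the marble board at (255,170), and the knife handle and block at (190,190). Next I move towards the prep board for a wrist view.

```bash
python3 -m inch '[[-3.9,-4.5,-1,0.17,8.5],[-7.8,-9,-2,0.34,8.5],[-11.7,-13.5,-3,0.51,8.5],[-15.6,-18,-4,0.68,8.5],[-19.5,-22.5,-5,0.85,8.5]]'
cat > to.py <<'E'
# python3 to.py x y z [worldangle_of_tool_y_deg]: shift in cm in tool axes, yaw
import sys; from h import *; from scipy.spatial.transform import Rotation as Ro
s=bot.get_state(); R=Ro.from_quat(s['tool_rot']).as_matrix(); p=np.array(s['tool_pos'])
a=[float(x) for x in sys.argv[1:]]
print('clock',round(s['clock'],2),'pos',p.round(4),'ytool deg',np.degrees(np.arctan2(R[1,1],R[0,1])).round(2),'q',np.round(s['q'],2),'F',np.round(s['contact_force'],1),'op',round(s['opening'],4),round(s['gripper_force'],1),'zt',R[:,2].round(3))
if len(a)>2: print('shift cm',(100*R.T@(np.array(a[:3])-p)).round(2))
if len(a)>3:
    ang=np.degrees(np.arctan2(R[1,1],R[0,1])); d=(ang-a[3]+90)%180-90; print('yaw',np.radians(d).round(3), 'or', np.radians(d-180*np.sign(d)).round(3))
E
python3 to.py .53 -.29 .30 -22
```

```text
clock: 2.02
tool_pos: [0.3555, 0.3025, 0.282]
tool_rot: [0.6, 0.8, 0.001, 0.0]
contact_force: [1.3, 0.3, 0.2]
opening: 0.0853
gripper_force: 0.0
clock 2.02 pos [0.3555 0.3025 0.282 ] ytool deg 16.24 q [-0.94  0.28  0.25  1.86 -0.08  1.01 -0.38] F [1.3 0.3 0.2] op 0.0853 0.0 zt [ 0.001  0.001 -1.   ]
shift cm [-61.77   0.18  -1.84]
yaw 0.667 or -2.474
```

```bash
python3 -m inch '[[-6,0,0,0.13,8.5],[-12,0,0,0.26,8.5],[-18,0,0,0.39,8.5],[-24,0,0,0.52,8.5],[-30,0,-1,0.65,8.5]]' >/dev/null
python3 to.py .53 -.29 .30 -22
```

```text
clock 2.65 pos [0.4404 0.0152 0.2914] ytool deg -20.89 q [-0.5   0.25  0.53  1.91 -0.15  1.03 -0.27] F [ 1.3  0.3 -0.3] op 0.0851 0.0 zt [-0.  0. -1.]
shift cm [-25.32  19.25  -0.88]
yaw 0.019 or -3.122
```

```bash
python3 -m inch '[[-5,3.8,0,0,8.5],[-10,7.6,0,0,8.5],[-15,11.4,0,0,8.5],[-20,15.2,0,0,8.5],[-25.3,19.2,-1,0,8.5]]' >/dev/null
python3 -m inch '[[0,0,0,0,8.5],[0,0,0,0,8.5],[0,0,0,0,8.5],[0,0,0,0,8.5],[0,0,0,0,8.5]]' >/dev/null
cat > look.py <<'E'
# wrist look: names with top-plane heights -> circle fits
import sys; from h import *
im,d=snapshot('wrist'); c=camera_params('wrist'); cv2.imwrite(sys.argv[1],im)
for a in sys.argv[2:]:
    n,z=a.split(':'); z=float(z)
    for k in outline_of('wrist',n)[:2]:
        if k['p']<.3: continue
        m=k['pixels']; p=cloud(c,d,m); t=p[abs(p[:,2]-z)<.005]
        v,u=np.nonzero(m); e=cv2.convexHull(np.stack([u,v],1).astype(np.int32))[:,0]
        (x,y),r=cv2.minEnclosingCircle(at_z(c,e[:,0],e[:,1],z)[:,:2].astype(np.float32))
        print(n,round(k['p'],2),[int(b) for b in k['bbox']],'mask@z',np.round([x,y,r],4),'depth n',len(t),'med',np.median(p,0).round(4), 'mean top',t.mean(0).round(4) if len(t) else '', 'r',np.sqrt(4*t[:,:2].var(0).sum()/2).round(4) if len(t) else '')
E
python3 look.py pics/w1.png bread:.028 cheese:.024 prep_board:.012; python3 to.py .55 -.23 .2 -22
```

```text
bread 0.77 [242, 86, 287, 134] mask@z [ 0.556  -0.2267  0.0327] depth n 1633 med [ 0.5567 -0.2264  0.0282] mean top [ 0.5568 -0.2266  0.0282] r 0.0312
cheese 0.79 [236, 187, 269, 220] mask@z [ 0.4968 -0.3529  0.0262] depth n 749 med [ 0.4968 -0.3524  0.0243] mean top [ 0.4965 -0.3531  0.0242] r 0.0248
prep_board 0.7 [194, 72, 312, 238] mask@z [ 0.5248 -0.2957  0.1343] depth n 11402 med [ 0.5226 -0.2888  0.0123] mean top [ 0.5246 -0.2901  0.0123] r 0.1131
clock 4.1 pos [ 0.5291 -0.282   0.3005] ytool deg -20.67 q [ 0.11  0.52  0.57  1.48 -0.29  1.22  0.36] F [-1.1  0.4 -0.4] op 0.085 0.0 zt [ 0. -0. -1.]
shift cm [ 5.6   0.12 10.05]
yaw 0.023 or -3.118
```

View pics/w1.png

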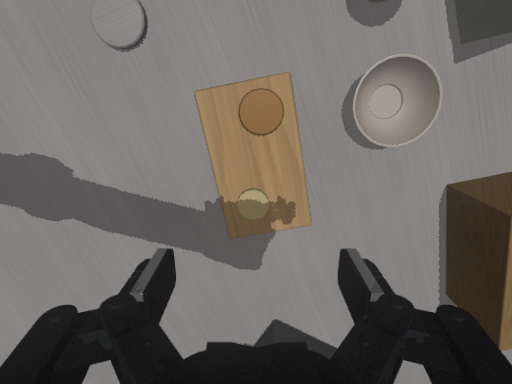

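The wrist view puts the bread at pixel (264,110) and the cheese at (252,203). In world terms that is (0.5565,-0.2266) and (0.4967,-0.353). The heights and radii match the given sizes. I now go above the bread.

```bash
python3 -m inch '[[2,0.1,5,0,8.5],[4,0.1,10,0,8.5],[6,0.1,15,0,8.5],[6.18,0.6,18,0,8.5],[6.18,0.6,20,0,8.5]]' >/dev/null
python3 -m inch '[[0,0,0,0,8.5],[0,0,0,0,8.5],[0,0,0,0,8.5],[0,0,0,0,8.5],[0,0,0,0,8.5]]' >/dev/null
python3 to.py .5565 -.2266 .010
```

```text
clock 5.35 pos [ 0.5567 -0.2265  0.101 ] ytool deg -20.68 q [ 0.07  0.73  0.46  1.72 -0.43  0.79  0.38] F [ 0.1  0.4 -0.3] op 0.0851 0.0 zt [ 0.001 -0.    -1.   ]
shift cm [-0.02 -0.03  9.1 ]
```

```bash
python3 -m inch '[[0,0,4,0,8.5],[0,0,7,0,8.5],[0,0,9,0,8.5],[0,0,9,0,8.5],[0,0,9,0,8.5]]' 30 >/dev/null; python3 to.py
python3 -m inch '[[0,0,0,0,5.5],[0,0,0,0,5.5],[0,0,0,0,5.5],[0,0,0,0,5.5],[0,0,0,0,5.5]]' 30 >/dev/null; python3 to.py
python3 -m inch '[[0,0,0,0,5.5],[0,0,-1,0,5.5],[0,0,-3,0,5.5],[0,0,-6,0,5.5],[0,0,-9,0,5.5]]' 30 >/dev/null; python3 to.py .634 .097 .10
```

```text
clock 5.97 pos [ 0.5573 -0.2271  0.0115] ytool deg -20.69 q [ 0.12  0.85  0.38  1.77 -0.51  0.62  0.44] F [0.6 0.3 0.2] op 0.0851 0.0 zt [ 0.002 -0.001 -1.   ]
clock 6.6 pos [ 0.5573 -0.2269  0.0123] ytool deg -20.69 q [ 0.12  0.85  0.38  1.77 -0.51  0.62  0.44] F [-0.9  0.5  4.9] op 0.0621 31.9 zt [ 0.002 -0.001 -1.   ]
clock 7.22 pos [ 0.5565 -0.2265  0.102 ] ytool deg -20.69 q [ 0.07  0.73  0.47  1.72 -0.43  0.79  0.38] F [ 0.  -0.5  0.2] op 0.0618 32.8 zt [ 0. -0. -1.]
shift cm [33.   -4.18  0.19]
```

```bash
python3 -m inch '[[5,-1,-4,0,5.5],[11,-2,-8,0,5.5],[17,-3,-12,0,5.5],[22,-4,-15,0,5.5],[22,-4,-15,0,5.5]]' >/dev/null
python3 -m inch '[[0,0,0,0,5.5],[0,0,0,0,5.5],[0,0,0,0,5.5],[0,0,0,0,5.5],[0,0,0,0,5.5]]' >/dev/null
python3 look.py pics/w2.png round_board:.016 bread:.1; python3 to.py .634 .097 .10
```

```text
round_board 0.56 [194, 2, 317, 131] mask@z [0.6355 0.097  0.0749] depth n 12693 med [0.637  0.1011 0.0164] mean top [0.6366 0.1    0.0164] r 0.0741
bread 0.84 [197, 200, 319, 313] mask@z [ 0.5608 -0.104   0.0766] depth n 0 med [ 0.5985 -0.0022  0.2659] mean top  r 
clock 8.62 pos [ 0.5968 -0.0066  0.2504] ytool deg -20.69 q [-0.38  0.57  0.58  1.57 -0.34  1.11 -0.07] F [-0.7 -0.4  0.5] op 0.0622 32.9 zt [-0. -0. -1.]
shift cm [11.01 -0.18 15.04]
```

View pics/w2.png

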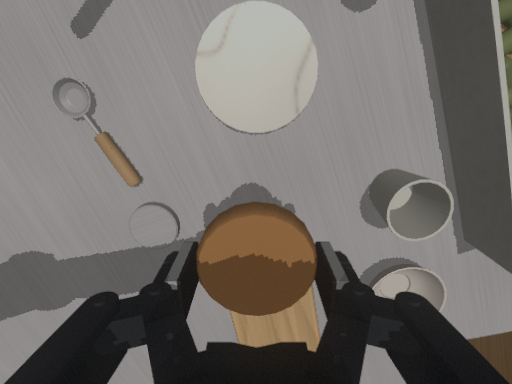

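The marble board is at pixel (257,66), so its centre is about (0.636,0.098). The bread sits level between the fingers at (257,258). I carry it over the board and lower it.

```bash
python3 -m inch '[[4,0,4,0,5.5],[8,0,8,0,5.5],[10.8,-0.2,13,0,5.5],[10.8,-0.2,18,0,5.5],[10.8,-0.2,20,0,5.5]]' >/dev/null
python3 -m inch '[[0,0,0,0,5.5],[0,0,0,0,5.5],[0,0,1,0,5.5],[0,0,2,0,5.5],[0,0,2,0,5.5]]' >/dev/null
python3 to.py .6345 .095 .018
```

```text
clock 9.88 pos [0.6322 0.0954 0.0295] ytool deg -20.68 q [-0.43  0.88  0.44  1.64 -0.51  0.74 -0.11] F [-1.1  0.8  0.6] op 0.0623 33.0 zt [-0.002  0.    -1.   ]
shift cm [0.04 0.23 1.15]
```

```bash
python3 -m inch '[[0,0.2,0.5,0,5.5],[0,0.2,1.1,0,5.5],[0,0.2,1.1,0,5.5],[0,0.2,1.1,0,5.5],[0,0.2,1.1,0,5.5]]' >/dev/null; python3 to.py
python3 -m inch '[[0,0,0,0,7],[0,0,0,0,7.5],[0,0,0,0,8.5],[0,0,0,0,8.5],[0,0,-2,0,8.5]]' >/dev/null
python3 -m inch '[[0,0,-4,0,8.5],[0,0,-8,0,8.5],[-5,0,-12,0,8.5],[-10,0,-16,0,8.5],[-12,0,-18,0,8.5]]' >/dev/null
python3 look.py pics/w3.png round_board:.016 bread:.032;python3 to.py .4967 -.353 .1
```

```text
clock 10.5 pos [0.6351 0.0945 0.0197] ytool deg -20.68 q [-0.43  0.89  0.43  1.64 -0.52  0.73 -0.1 ] F [-0.1 -0.7  0.1] op 0.0625 33.0 zt [ 0. -0. -1.]
round_board 0.95 [184, 0, 320, 123] mask@z [0.6369 0.0936 0.0762] depth n 10833 med [0.6317 0.0906 0.0184] mean top [0.635  0.0898 0.0184] r 0.0792
bread 0.66 [226, 23, 286, 86] mask@z [0.6364 0.0908 0.0324] depth n 3005 med [0.6365 0.0915 0.0343] mean top [0.6364 0.0914 0.0343] r 0.0314
bread 0.56 [216, 262, 327, 353] mask@z [ 0.5377 -0.2455  0.1031] depth n 0 med [ 0.5409 -0.2377  0.0143] mean top  r 
clock 11.9 pos [ 0.5932 -0.0179  0.2209] ytool deg -20.77 q [-0.35  0.59  0.57  1.62 -0.36  1.03 -0.04] F [-0.2  0.9 -0.9] op 0.085 0.0 zt [ 0.003  0.001 -1.   ]
shift cm [-34.78   2.83  12.02]
```

```bash
python3 -m inch '[[-6,0.5,1,0,8.5],[-12,1,2,0,8.5],[-18,1.5,3,0,8.5],[-24,2,4,0,8.5],[-30,2.5,6,0,8.5]]' >/dev/null
python3 -m inch '[[-4,0.3,4,0,8.5],[-5,0.3,6,0,8.5],[-5,0.3,6,0,8.5],[-5,0.3,6,0,8.5],[-5,0.3,6,0,8.5]]' >/dev/null
python3 to.py .4967 -.353 .013
```

```text
clock 13.15 pos [ 0.4975 -0.3526  0.1009] ytool deg -20.48 q [ 0.31  0.74  0.46  1.7  -0.43  0.81  0.61] F [-0.4 -0.7  1.3] op 0.085 0.0 zt [ 0.003 -0.    -1.   ]
shift cm [-0.07 -0.08  8.79]
```

```bash
python3 -m inch '[[0,-0.1,4,0,8.5],[0,-0.1,7,0,8.5],[0,-0.1,8.7,0,8.5],[0,-0.1,8.7,0,8.5],[0,-0.1,8.7,0,7]]' 30 >/dev/null; python3 to.py
python3 -m inch '[[0,0,0,0,4],[0,0,0,0,4],[0,0,0,0,4],[0,0,0,0,4],[0,0,0,0,4]]' 30 >/dev/null; python3 to.py
python3 -m inch '[[0,0,0,0,4],[0,0,-1,0,4],[0,0,-4,0,4],[0,0,-8,0,4],[3,0,-12,0,4]]' 30 >/dev/null; python3 to.py .59 -.02 .25
```

```text
clock 13.78 pos [ 0.4954 -0.3545  0.0141] ytool deg -20.66 q [ 0.35  0.86  0.39  1.74 -0.5   0.64  0.67] F [-0.  -0.4  0.2] op 0.0706 0.0 zt [ 0.002 -0.002 -1.   ]
clock 14.4 pos [ 0.4952 -0.3545  0.0144] ytool deg -20.68 q [ 0.35  0.86  0.39  1.74 -0.5   0.64  0.67] F [-0.7  1.4  6.4] op 0.0481 30.4 zt [ 0.002 -0.001 -1.   ]
clock 15.03 pos [ 0.5034 -0.3289  0.1348] ytool deg -21.02 q [ 0.24  0.69  0.5   1.69 -0.41  0.86  0.55] F [0.4 0.4 0. ] op 0.0482 31.1 zt [-0.    -0.003 -1.   ]
shift cm [ 31.9   -2.98 -11.63]
```

```bash
python3 -m inch '[[6,-0.5,-2,0,4],[12,-1,-4,0,4],[18,-2,-7,0,4],[24,-3,-10,0,4],[30,-3,-11.6,0,4]]' >/dev/null
python3 -m inch '[[1,0,0,0,4],[1,0,0,0,4],[1,0,0,0,4],[1,0,0,0,4],[1,0,0,0,4]]' >/dev/null
cat >> look.py <<'E'
if len(sys.argv)>3 and sys.argv[2].startswith('round'):
    # disc in hand: circle at the height of its top, by depth
    s=bot.get_state(); p=cloud(c,d,(d>0)); tz=s['tool_pos'][2]
    rel=p-np.array(s['tool_pos']); q=rel[(np.hypot(rel[:,0],rel[:,1])<.035)&(rel[:,2]>-.01)&(rel[:,2]<.03)]
    h=np.median(q[:,2]); q=q[abs(q[:,2]-h)<.003]; print('held: top above tcp',h.round(4),'n',len(q),'mean',q.mean(0).round(4),'circ',circ(q))
E
python3 look.py pics/w4.png round_board:.016 bread:.032 cheese:.26; python3 to.py .634 .097 .10
```

```text
round_board 0.95 [193, 0, 323, 107] mask@z [0.6353 0.0964 0.0754] depth n 8714 med [0.6231 0.084  0.0163] mean top [0.6308 0.0861 0.0163] r 0.0775
bread 0.76 [232, 6, 289, 69] mask@z [0.6347 0.0938 0.0322] depth n 2805 med [0.635  0.095  0.0322] mean top [0.6351 0.095  0.0321] r 0.0316
cheese 0.74 [211, 209, 302, 299] mask@z [ 0.585  -0.031   0.0255] depth n 2580 med [ 0.5842 -0.0326  0.2549] mean top [ 0.5829 -0.0336  0.2554] r 0.024
held: top above tcp 0.0097 n 6230 mean [0.0009 0.0021 0.0096] circ [0.0026 0.007  0.034 ]
clock 16.48 pos [ 0.5827 -0.0361  0.2453] ytool deg -20.71 q [-0.34  0.55  0.6   1.62 -0.34  1.08 -0.01] F [-0.4 -0.3 -0.6] op 0.0482 31.1 zt [-0. -0. -1.]
shift cm [14.26  0.09 14.53]
```

View pics/w4.png

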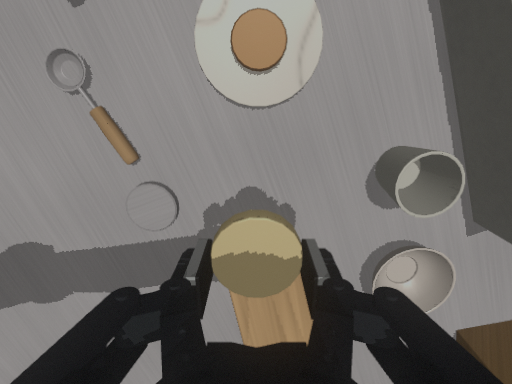

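```bash
python3 -m inch '[[5,0,3,0,4],[10,0.1,6,0,4],[13.7,0.2,10,0,4],[13.7,0.2,14,0,4],[13.7,0.2,16.5,0,4]]' >/dev/null
python3 -m inch '[[0,0,0,0,4],[0,0,0,0,4],[0,0,1,0,4],[0,0,2,0,4],[0,0,2,0,4]]' >/dev/null
python3 to.py .634 .0915 .036
```

```text
clock 17.73 pos [0.6322 0.0918 0.0593] ytool deg -20.68 q [-0.45  0.84  0.47  1.63 -0.5   0.8  -0.11] F [ 0.3 -0.1  0.3] op 0.0479 31.1 zt [-0.002  0.    -1.   ]
shift cm [0.03 0.18 2.33]
```

```bash
python3 -m inch '[[0,0.1,1,0,4],[0,0.1,2,0,4],[0,0.1,2.3,0,4],[0,0.1,2.3,0,4],[0,0.1,2.3,0,4]]' >/dev/null; python3 to.py
python3 -m inch '[[0,0,0,0,5.5],[0,0,0,0,6.5],[0,0,0,0,7.5],[0,0,0,0,8.5],[0,0,-2,0,8.5]]' >/dev/null
python3 -m inch '[[0,0,-4,0,8.5],[0,0,-8,0,8.5],[-5,0,-14,0,8.5],[-10,0,-19,0,8.5],[-10,0,-22,0,8.5]]' >/dev/null
python3 -m inch '[[0,0,0,0,8.5],[0,0,0,0,8.5],[0,0,0,0,8.5],[0,0,0,0,8.5],[0,0,0,0,8.5]]' >/dev/null
python3 look.py pics/w5.png bread:.032 cheese:.044 round_board:.016;python3 to.py
```

```text
clock 18.35 pos [0.6342 0.0913 0.0376] ytool deg -20.68 q [-0.44  0.87  0.46  1.64 -0.51  0.76 -0.1 ] F [ 0.3  0.1 -0. ] op 0.0485 31.1 zt [ 0.001 -0.    -1.   ]
bread 0.77 [231, 51, 281, 105] mask@z [0.6354 0.094  0.032 ] depth n 741 med [0.6369 0.1017 0.0322] mean top [0.6361 0.0978 0.032 ] r 0.0403
bread 0.69 [235, 57, 278, 103] mask@z [0.6355 0.0923 0.0263] depth n 24 med [0.6353 0.0926 0.0444] mean top [0.6583 0.0943 0.0329] r 0.0156
cheese 0.57 [237, 58, 278, 101] mask@z [0.6335 0.0918 0.0258] depth n 1394 med [0.6344 0.0923 0.0444] mean top [0.6347 0.0924 0.0444] r 0.0248
cheese 0.56 [234, 51, 284, 104] mask@z [0.6352 0.0935 0.0309] depth n 5 med [0.6392 0.1019 0.0323] mean top [0.6319 0.1161 0.0437] r 0.0069
round_board 0.8 [199, 12, 316, 135] mask@z [0.6363 0.0954 0.0765] depth n 8865 med [0.6384 0.1039 0.0165] mean top [0.637  0.1004 0.0165] r 0.0814
clock 20.43 pos [ 0.5986 -0.0022  0.2771] ytool deg -20.68 q [-0.39  0.55  0.61  1.52 -0.33  1.17 -0.09] F [-0.1 -0.  -0.8] op 0.0848 0.0 zt [-0. -0. -1.]
```

The cheese is at (0.6345,0.092), the bread at (0.635,0.0935) and the board at (0.636,0.097), so the stack is good. Next is a look at the knife from above, with the tool's y axis turned to run across the knife.

```bash
python3 -m inch '[[4,-2,-3,0.17,8.5],[9,-5,-6,0.34,8.5],[14,-8,-9,0.51,8.5],[19,-11,-10,0.68,8.5],[24.6,-14.5,-10.5,0.85,8.5]]' >/dev/null
python3 -m inch '[[0,0,0,0.17,8.5],[0,0,0,0.36,8.5],[0,0,0,0.36,8.5],[0,0,0,0.36,8.5],[0,0,0,0.36,8.5]]' >/dev/null
cat > kn.py <<'E'
import sys; from h import *
im,d=snapshot('wrist'); c=camera_params('wrist'); cv2.imwrite(sys.argv[1],im)
for n in ['knife','block']:
    for k in outline_of('wrist',n)[:2]:
        if k['p']<.3: continue
        p=cloud(c,d,k['pixels']); p=p[p[:,2]>.03]
        print(n,round(k['p'],2),[int(b) for b in k['bbox']],len(p),np.percentile(p,[2,50,98],axis=0).round(4).tolist())
        if n=='knife':
            g=np.median(p,0); q=p[np.linalg.norm(p-g,axis=1)<.09]
            a=q-q.mean(0); w,s,vt=np.linalg.svd(a,full_matrices=False); v=vt[0]*np.sign(vt[0][0])
            t=a@v; print('axis',v.round(3),'pitch',np.degrees(np.arcsin(-v[2])).round(1),'yaw',np.degrees(np.arctan2(v[1],v[0])).round(2),'mean',q.mean(0).round(4),'t',np.percentile(t,[1,99]).round(4))
            for lo in np.arange(-.07,.09,.02):
                b=q[(t>lo)&(t<lo+.02)]
                if len(b)>10: print(b.mean(0).round(4),'ywidth',np.ptp(b[:,1]).round(4),len(b))
E
python3 kn.py pics/k1.png; python3 to.py .52 .28 .18 -90
```

```text
knife 0.65 [234, 143, 267, 238] 1630 [[0.4746, 0.2635, 0.1334], [0.5189, 0.2804, 0.1836], [0.5674, 0.3001, 0.2238]]
axis [ 0.657  0.167 -0.735] pitch 47.3 yaw 14.23 mean [0.5203 0.2807 0.1813] t [-0.058   0.0636]
[0.4821 0.2711 0.2204] ywidth 0.0214 211
[0.4953 0.2741 0.2121] ywidth 0.0243 273
[0.5078 0.2775 0.1968] ywidth 0.0249 248
[0.5204 0.2808 0.1816] ywidth 0.0243 227
[0.5328 0.2842 0.1662] ywidth 0.0236 206
[0.5453 0.2872 0.1508] ywidth 0.0243 191
[0.5589 0.2902 0.1389] ywidth 0.0306 274
block 0.67 [206, 64, 273, 171] 3061 [[0.5387, 0.267, 0.054], [0.6037, 0.3035, 0.1145], [0.6575, 0.3354, 0.1468]]
clock 21.82 pos [0.5512 0.2728 0.3819] ytool deg -89.99 q [-0.99  0.59  0.95  1.28 -0.47  1.5  -1.66] F [-0.4  1.3 -0.1] op 0.085 0.0 zt [-0.  0. -1.]
shift cm [-3.12 -0.71 20.19]
yaw 0.0 or -3.141
```

View pics/k1.png

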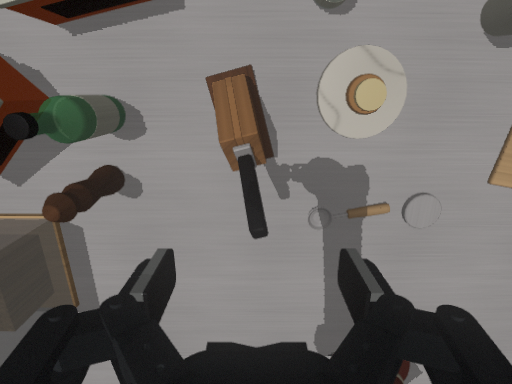

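The picture shows the handle from (243,150) to (260,235), with the block above it. The knife yaw is 14.5° and the pitch 50°. The handle's centre comes out at (0.511,0.278,0.173), which matches the expected height of 0.173. I go over the grip point 12 mm behind it.

```bash
python3 -m inch '[[-2,-0.1,2,-0.12,8.5],[-4,-0.3,5,-0.253,8.5],[-4.8,-0.36,8,-0.253,8.5],[-4.8,-0.36,9,-0.253,8.5],[-4.8,-0.36,9,-0.253,8.5]]' >/dev/null
python3 -m inch '[[0,0,0,0,8.5],[0,0,0,0,8.5],[0,0,0,0,8.5],[0,0,0,0,6],[0,0,0,0,6]]' >/dev/null
python3 to.py .5033 .2764 .164 -75.5
```

```text
clock 23.07 pos [0.5031 0.2766 0.2919] ytool deg -75.51 q [-1.06  0.56  0.88  1.58 -0.45  1.22 -1.42] F [-0.8  0.   0.3] op 0.0599 0.0 zt [-0.  0. -1.]
shift cm [1.000e-02 3.000e-02 1.279e+01]
yaw -0.0 or 3.141
```

```bash
python3 -m inch '[[0,0,4,0,6],[0,0,8,0,6],[0,0,11.5,0,6],[0,0,12.8,0,6],[0,0,12.8,0,6]]' >/dev/null;python3 to.py .5033 .2764 .164
python3 -m inch '[[0,0,0,0,4],[0,0,0,0,2.5],[0,0,0,0,1],[0,0,0,0,1],[0,0,0,0,1]]' 30 >/dev/null; python3 to.py .5033 .2764 .164
```

```text
clock 23.7 pos [0.5032 0.2765 0.1637] ytool deg -75.52 q [-1.01  0.69  0.78  1.75 -0.58  0.95 -1.31] F [0.  0.7 0.1] op 0.0601 0.0 zt [-0.    -0.001 -1.   ]
shift cm [ 0.01  0.02 -0.03]
clock 24.32 pos [0.5037 0.2768 0.165 ] ytool deg -75.51 q [-1.01  0.69  0.79  1.75 -0.58  0.95 -1.31] F [-1.8  0.   6.3] op 0.0196 32.4 zt [ 0.002  0.001 -1.   ]
shift cm [-0.05  0.02  0.1 ]
```

```bash
python3 -m inch '[[0,0,0,0,1],[0,0,0,0,1],[-0.32,0,-0.38,0,1],[-0.64,0,-0.77,0,1],[-1.29,0,-1.53,0,1]]' 100 >/dev/null; python3 to.py
python3 -m inch '[[-1.29,0,-1.53,0,1],[-2.57,0,-3.06,0,1],[-3.86,0,-4.6,0,1],[-5.14,0,-6.13,0,1],[-6.43,0,-7.66,0,1]]' >/dev/null; python3 to.py
python3 -m inch '[[-0.64,0,-0.77,0,1],[-1.29,0,-1.53,0,1],[-2.25,0,-2.68,0,1],[-3.21,0,-3.83,0,1],[-3.21,0,-3.83,0,1]]' >/dev/null; python3 to.py
python3 kn.py pics/k2.png
```

```text
clock 24.95 pos [0.4915 0.2735 0.1795] ytool deg -75.52 q [-1.03  0.65  0.8   1.77 -0.56  0.96 -1.32] F [ 3.8  0.8 -0.5] op 0.0188 97.5 zt [ 0.003  0.    -1.   ]
clock 25.57 pos [0.4255 0.2565 0.2563] ytool deg -75.5 q [-1.19  0.48  0.91  1.83 -0.43  1.05 -1.43] F [ 0.8  0.7 -1.3] op 0.0185 97.6 zt [-0.005 -0.001 -1.   ]
clock 26.2 pos [0.3971 0.2493 0.295 ] ytool deg -75.48 q [-1.3   0.38  0.97  1.84 -0.35  1.1  -1.51] F [ 0.5 -0.2 -1.7] op 0.019 97.7 zt [ 0.001  0.001 -1.   ]
knife 0.64 [233, 39, 279, 345] 9470 [[0.3857, 0.2406, 0.2219], [0.415, 0.2555, 0.3104], [0.49, 0.2758, 0.3463]]
axis [ 0.642  0.168 -0.748] pitch 48.4 yaw 14.64 mean [0.4175 0.2554 0.3087] t [-0.0504  0.073 ]
[0.3859 0.2471 0.3473] ywidth 0.0179 144
[0.3919 0.2487 0.3393] ywidth 0.0219 2297
[0.4045 0.252  0.324 ] ywidth 0.0213 1746
[0.4167 0.2552 0.3085] ywidth 0.0215 1457
[0.4291 0.2584 0.2931] ywidth 0.0218 1199
[0.4415 0.2617 0.2778] ywidth 0.0222 969
[0.4548 0.2651 0.2692] ywidth 0.0312 1190
[0.4674 0.2684 0.2496] ywidth 0.0056 113
block 0.61 [227, 0, 288, 63] 2199 [[0.5271, 0.2629, 0.0839], [0.5457, 0.2889, 0.1136], [0.5662, 0.3141, 0.1281]]
```

View pics/k2.png

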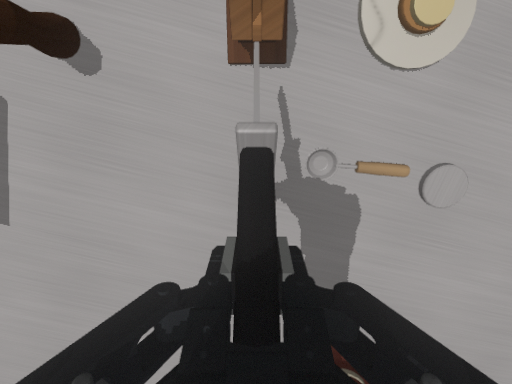

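The knife is drawn clear: it moved 170 mm and its pitch is still 50°. In the picture the collar is at (257,135) and the blade is free of the block at the top.

I can't tilt the tool, so I will pivot the knife in the pads by pressing its tip on the clear counter strip at y≈-0.06.

```bash
python3 -m inch '[[0,6,0,0.05,1],[2,12,0,0.1,1],[5,18,0,0.15,1],[8,24,0,0.2,1],[10,30,0,0.253,1]]' >/dev/null; python3 to.py
python3 -m inch '[[0,2,0,0,1],[0,4,2,0,1],[0,5,5,0,1],[0,5,7,0,1],[0,5,9,0,1]]' >/dev/null
python3 -m inch '[[0,0,0,0,1],[0,0,0,0,1],[0,0,0,0,1],[0,0,0,0,1],[0,0,0,0,1]]' 50 >/dev/null
python3 to.py .598 -.06 .133 -90; python3 kn.py pics/k3.png | head -3
```

```text
clock 26.98 pos [ 0.565  -0.0083  0.293 ] ytool deg -90.0 q [-0.59  0.57  0.95  1.6  -0.48  1.23 -1.12] F [ 1.   1.1 -2.1] op 0.0185 98.0 zt [-0.001  0.    -1.   ]
clock 28.23 pos [ 0.5633 -0.0574  0.2044] ytool deg -90.0 q [-0.46  0.65  0.88  1.73 -0.57  1.04 -0.96] F [ 1.3 -0.2 -2.4] op 0.0189 98.2 zt [ 0.001  0.    -1.   ]
shift cm [3.46 0.26 7.14]
yaw -0.0 or 3.142
knife 0.68 [232, 40, 280, 348] 9388 [[0.5519, -0.0663, 0.1317], [0.5817, -0.0564, 0.2204], [0.6592, -0.0469, 0.2561]]
axis [ 0.663  0.002 -0.749] pitch 48.5 yaw 0.15 mean [ 0.5842 -0.0566  0.2185] t [-0.0503  0.0733]
[ 0.5516 -0.0567  0.2572] ywidth 0.0158 106Traceback (most recent call last):
  File "kn.py", line 7, in <module>
    print(n,round(k['p'],2),[int(b) for b in k['bbox']],len(p),np.percentile(p,[2,50,98],axis=0).round(4).tolist())
                                                               ~~~~~~~~~~~~~^^^^^^^^^^^^^^^^^^^^
    return _quantile_unchecked(
        a, q, axis, out, overwrite_input, method, keepdims, weights)
    return _ureduce(a,
                    func=_quantile_ureduce_func,
    ...<5 lines>...
                    overwrite_input=overwrite_input,
                    method=method)
    r = func(a, **kwargs)
    result = _quantile(arr,
                       quantiles=q,
    ...<2 lines>...
                       out=out,
                       weights=wgt)
    slices_having_nans = np.isnan(arr[-1, ...])
                                  ~~~^^^^^^^^^
IndexError: index -1 is out of bounds for axis 0 with size 0
```

```bash
python3 -m inch '[[1.5,0.2,2.5,0,1],[3,0.2,4.5,0,1],[3.5,0.2,6.6,0,1],[3.5,0.2,6.6,0,1],[3.5,0.2,6.6,0,1]]' 50 >/dev/null; python3 to.py .598 -.06 .133
python3 -m inch '[[-0.6,0,0.8,0,1],[-1.3,0,1.3,0,1],[-2.0,0,2.0,0,1],[-2.5,0,2.6,0,1],[-3.1,0,3.3,0,1]]' 50 >/dev/null; python3 to.py
python3 kn.py pics/k4.png 2>/dev/null | head -3
```

```text
clock 29.0 pos [ 0.5977 -0.0597  0.1384] ytool deg -90.03 q [-0.39  0.77  0.8   1.7  -0.65  0.97 -0.91] F [-0.7 -0.4 -1.1] op 0.0187 98.2 zt [-0.001 -0.    -1.   ]
shift cm [0.03 0.03 0.54]
clock 29.62 pos [ 0.5669 -0.0604  0.1076] ytool deg -90.06 q [-0.39  0.76  0.77  1.81 -0.7   0.85 -0.85] F [-6.6  0.3 10.7] op 0.0189 98.6 zt [ 0.003  0.    -1.   ]
knife 0.65 [232, 0, 281, 346] 10412 [[0.5502, -0.069, 0.0515], [0.5912, -0.0592, 0.1218], [0.6852, -0.0495, 0.154]]
axis [ 0.809  0.002 -0.588] pitch 36.0 yaw 0.17 mean [ 0.5923 -0.0593  0.1222] t [-0.0536  0.0791]
[ 0.5506 -0.0594  0.1536] ywidth 0.0198 521
```

The pivot works: the pitch is now 36–38° and the force is about 12 N. I continue along the arc.

```bash
python3 -m inch '[[-0.7,0,0.9,0,1],[-1.4,0,1.8,0,1],[-2.3,0,3.2,0,1],[-3.0,0,4.6,0,1],[-3.6,0,6.1,0,1]]' >/dev/null; python3 to.py
python3 -m inch '[[-0.3,0,0.8,0,1],[-0.5,0,1.6,0,1],[-0.7,0,2.4,0,1],[-0.85,0,3.1,0,1],[-0.85,0,3.1,0,1]]' >/dev/null; python3 to.py
python3 kn.py pics/k5.png 2>/dev/null | head -9
```

```text
clock 30.4 pos [ 0.5312 -0.0602  0.0454] ytool deg -90.07 q [-0.34  0.8   0.67  1.95 -0.8   0.67 -0.73] F [-1.3 -0.4  2.8] op 0.0189 94.4 zt [ 0.003 -0.001 -1.   ]
clock 31.02 pos [ 0.5229 -0.0596  0.0125] ytool deg -90.03 q [-0.31  0.84  0.61  1.99 -0.87  0.6  -0.67] F [-0.8 -1.1  2.2] op 0.0186 92.7 zt [-0. -0. -1.]
knife 0.81 [224, 0, 289, 346] 12444 [[0.4957, -0.0684, 0.0371], [0.5644, -0.059, 0.0433], [0.6311, -0.0492, 0.0502]]
axis [ 0.999 -0.002 -0.048] pitch 2.7 yaw -0.1 mean [ 0.5618 -0.0588  0.0436] t [-0.0679  0.0733]
[ 0.5023 -0.0588  0.0476] ywidth 0.0201 1448
[ 0.5222 -0.0588  0.0464] ywidth 0.019 1615
[ 0.542  -0.0588  0.0439] ywidth 0.021 1849
[ 0.5619 -0.0588  0.042 ] ywidth 0.0201 2084
[ 0.5818 -0.0588  0.0401] ywidth 0.0201 2344
[ 0.6    -0.0589  0.0461] ywidth 0.0238 2219
[ 0.6218 -0.059   0.0387] ywidth 0.0038 645
```

The knife is within about 5° of level. I tighten the grip, lift straight up and carry it over the stack.

```bash
python3 -m inch '[[0,0,0,0,1],[0,0,-1,0,1],[0,0,-3,0,1],[0,0,-6,0,1],[0,0,-9,0,1]]' 120 >/dev/null; python3 to.py
python3 -m inch '[[0,0,-3,0,1],[0,0,-6,0,1],[-0.5,-2,-7.5,0,1],[-1,-4.5,-7.5,0,1],[-1.5,-7,-7.5,0,1]]' >/dev/null
python3 -m inch '[[-0.2,-2.5,0,0,1],[-0.4,-5,0,0,1],[-0.6,-7,0,0,1],[-0.6,-8.2,0,0,1],[-0.6,-8.2,0,0,1]]' >/dev/null
python3 -m inch '[[0,0,0,0,1],[0,0,0,0,1],[0,0,0,0,1],[0,0,0,0,1],[0,0,0,0,1]]' >/dev/null
python3 to.py .5015 .092 .17;  python3 kn.py pics/k6.png 2>/dev/null | head -9
python3 - <<'E'
from h import *
for cam in ['scene','top']:
    im,d=snapshot(cam); cv2.imwrite(f'pics/{cam}9.png',im)
E
```

```text
clock 31.8 pos [ 0.5215 -0.0586  0.1037] ytool deg -89.94 q [-0.41  0.72  0.77  1.94 -0.7   0.78 -0.8 ] F [ 0.2 -0.1 -2.1] op 0.0188 117.7 zt [-0.003  0.001 -1.   ]
clock 33.67 pos [0.5017 0.0925 0.178 ] ytool deg -90.02 q [-0.8   0.61  0.9   1.91 -0.61  0.92 -1.17] F [-0.7 -0.9 -2. ] op 0.0185 117.8 zt [-0. -0. -1.]
shift cm [-0.02  0.05  0.8 ]
knife 0.71 [223, 0, 290, 347] 12361 [[0.4748, 0.0837, 0.2014], [0.5429, 0.0931, 0.2083], [0.6108, 0.1029, 0.2149]]
axis [ 0.998 -0.001 -0.057] pitch 3.2 yaw -0.05 mean [0.5403 0.0933 0.2084] t [-0.0674  0.074 ]
[0.4811 0.0933 0.2131] ywidth 0.0201 1436
[0.5005 0.0934 0.2112] ywidth 0.0187 1603
[0.5205 0.0933 0.2089] ywidth 0.0206 1845
[0.5404 0.0933 0.2069] ywidth 0.02 2080
[0.5604 0.0933 0.2049] ywidth 0.0201 2332
[0.5786 0.0933 0.2104] ywidth 0.0237 2179
[0.6004 0.0932 0.2031] ywidth 0.0038 609
```

View pics/k6.png

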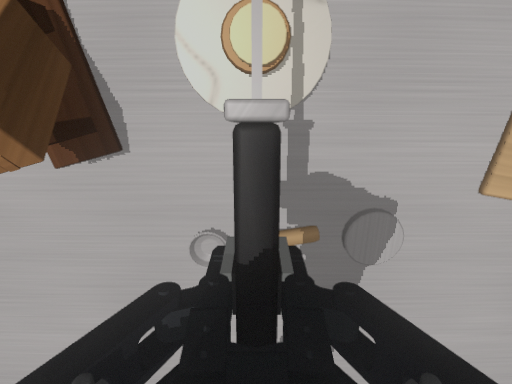

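View pics/scene9.png

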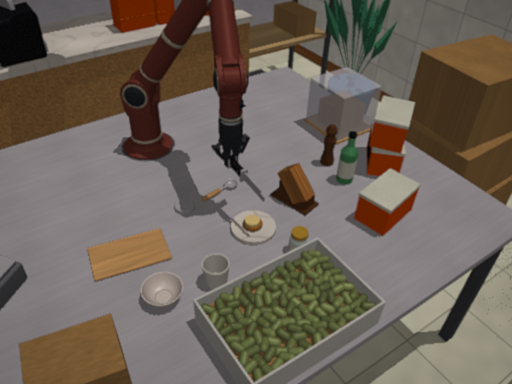

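The blade lies along x over the cheese at wrist pixel (258,33), pitched about 5.8° down. Mid-blade is at about (0.637,0.093,0.18), and the cheese centre is at (0.6345,0.092). The scene view shows the stack standing and the other things in place, so I hand in.

```bash
python3 -c "
from station import finish_job; print(finish_job())"
```

```text
the job is handed in; nothing more can be done
None
```

The job is handed in: the bread and cheese are stacked in the middle of the marble board, and the knife is held about 6° off level, edge down, with mid-blade over the cheese at about 0.18 m, at 34 s of the 64 s allowed; no verdict was returned.

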